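Put the desk supplies away: cartons in the feeder, tape in the tray, glue stick in the pot

TASK

Put the four loose supplies away. The two staple cartons go lengthwise and right way up into the sloped feeder and slide down it, so that the long carton ends up against the stop and the short one right behind it; the tape roll goes flat inside the shallow tray, and the glue stick stands upright on the bottom of the pen pot, not leaning.

Things in the scene. Friction and masses are not known exactly. Their poses are not given: they have to be found in the camera images.
- long_carton: Loose brown cardboard carton, the longer of two, with a pale strip along its top: 90 (x) x 45 (y) x 50 (z) mm, 0.14 to 0.28 kg. Starts upright on the table. Origin: centre of its underside; x along its length, z up. Rigid.
- short_carton: Loose brown cardboard carton, the shorter of two, otherwise alike: 60 (x) x 45 (y) x 50 (z) mm, 0.09 to 0.18 kg. Starts upright on the table. Origin: centre of its underside; x along its length, z up. Rigid.
- tape_roll: Loose white roll of packing tape lying flat, a ring: outer diameter 60, hole 40, height 24 mm. Origin: centre of its underside (on the ring's axis); z up.
- glue_stick: Loose glue stick standing on end, a plain cylinder: diameter 28, height 80 mm, white with a grey cap on top. Origin: centre of its underside; z up.
- feeder: Fixed gravity feeder: a straight lane sloped 28 degrees, white slippery floor with thin steel roller lines, grey rims; a carton let go on it slides down by itself. Origin: on the table under its middle; x horizontal along the lane towards the high end, y across, z up. Lane 62 mm wide between rims 6 mm thick and 12 mm high off the lane floor. Low end (-x) nearer the robot.
- lane_stop (a point): Point where the lane floor meets the stop's face at the low end, mid width: x -125, z 30 mm in the feeder's frame. The stop is 30 mm high. Axes as the feeder's (level, not sloped).
- lane_top (a point): Mid width of the lane floor's open high end: x 122, z 161 mm in the feeder's frame, 280 mm up the slope from lane_stop. Axes as the feeder's.
- tape_tray: Fixed shallow square tray, red plastic: outside 94 x 94 mm, 13 mm high, walls and floor 3 mm thick, inside 88 x 88 mm. Origin: centre of its underside; x and y along its sides, z up.
- pen_pot: Fixed low round pot without handle, dark steel, empty: outer diameter 72, height 50, wall 4, floor 5 mm thick, inner diameter 64 mm. Origin: centre of its underside; z up.

How it is judged:
At the end, for the whole second after the job is handed in: Cartons lengthwise in the feeder: long at the stop (within 12 mm along, 14 across, 10 in height of home), short right behind it (16, 14, 10 mm). Tape roll flat on the tray floor, within 18 mm of centre. Glue stick on the pot floor, within 22 mm of its axis, tilt < 0.25 rad. All at rest (x of long_carton in the frame of feeder between -0.0973 and -0.0733 m and y of long_carton in the frame of feeder between -0.014 and 0.014 m and z of long_carton in the frame of feeder between 0.0411 and 0.0611 m and angle between the x axis of each of long_carton, short_carton and the x axis of feeder, either way round below 0.65 rad and x of short_carton in the frame of feeder between -0.035 and -0.003 m and y of short_carton in the frame of feeder between -0.014 and 0.014 m and z of short_carton in the frame of feeder between 0.0763 and 0.0963 m and x of tape_roll in the frame of tape_tray between -0.018 and 0.018 m and y of tape_roll in the frame of tape_tray between -0.018 and 0.018 m and z of tape_roll in the frame of tape_tray below 0.009 m and angle between tape_roll's own z axis and vertical below 0.12 rad and horizontal distance between glue_stick and pen_pot below 0.022 m and z of glue_stick in the frame of pen_pot below 0.012 m and angle between glue_stick's own z axis and vertical below 0.25 rad and linear speed of each of long_carton, short_carton, tape_roll, glue_stick below 0.02 m/s); the robot touches nothing.
It also fails if it takes over 102 s, if anything falls off the work surface, if the arm or the gripper's body presses on something with over 40 N, if the wrist force passes 120 N, or if a joint passes its speed limit or range.

ROBOT

A 6-joint arm with a two-finger parallel gripper is mounted at the origin on the work surface. World frame = base frame: x ahead of the robot, y to its left, z up, the work surface at z = 0. Lengths are in m, angles in rad, forces in N, time in s.
With the tool pointing down it reaches from about 0.425 to 0.95 m from the base axis. Payload 3.5 kg.
Tool frame: the origin (TCP) lies at the very end of the fingers, on their centre line; the grasp point (between the pads) lies 19 mm behind it; z points along the fingers, y is the direction in which the jaws open and shut (so a half turn about z gives the same grasp; the last joint's range is limited). The gripper opens to 85 mm and grips with 20 to 120 N. Pads are 22 mm wide; open, the fingers measure 114 mm over their backs; the gripper's body (76 mm by 85 mm) begins 54 mm behind the grasp point. The pads swing forward as they close: fully open they stand 13 mm farther back than shut.
Start: joints at [-1.446, 0.286, 1.577, -0, 1.279, -0.15], TCP at [0.183, -0.65, 0.231] pointing down, gripper open.
Joint ranges: [-2.77, 2.77], [-0.9, 2.22], [0.21, 2.48], [-1.53, 4.67], [0.24, 2.81], [-2.84, 2.84]. Speed limits (rad/s): [2.79, 2.79, 3.14, 3.14, 3.14, 3.14].

INTERFACE

Orientations are given as a unit quaternion [x, y, z, w].
In Python, from plant import ctrl, imaging gives the robot as it stands.
- The arm moves only by the shell command python3 -m creep 'ROWS' [OPENING] [FORCE]. ROWS is JSON, one flat list of numbers, 4 for each row, row after row: the shift along the tool's x, y, z in units of 25 mm (1.0 is 25 mm), then the turn about the tool's z in units of 5 degrees (1.0 is 5 degrees). A call has 1 to 20 rows; each row is the pose to reach, as a shift and turn from the pose commanded when the call began, along the tool's axes at that moment; what a row does not reach only later rows make up. A row lasts 1/12 s, in which the tool goes at most 41.7 mm and 7.16 degrees, less where a joint would pass 70% of its speed; a pose out of reach is approached as far as the arm can. A call with a gripper value outside its range is refused whole. OPENING is the closure in counts, from 0 (fully open) to 255 (shut), set as the call begins (- or left out, the last holds). The fingers move at their own pace and stop on an object; FORCE is the grip in N (left out, the last holds). Time passes only in rows, so rows that repeat a pose let the fingers close. It gives the time, the measured TCP pose, the force and the opening at its end, in the units of the state.
- ctrl.get_state(): the state, without advancing time (a new reading comes with each control period).
- imaging.read_camera(name): name is "side" or "top" or "wrist"; returns the picture (400x640x3 uint8, red, green, blue); there is no depth.
- imaging.camera_info(name): a dict with "intrinsics" (3x3 intrinsics, pixels), "origin" and "attitude" of the camera in the world. Camera axes: x right, y down, z forward; pixel columns grow to the right and rows downward; lengths in m; the calibration is good to about 2 mm. The wrist camera is an equidistant fisheye: a pixel r from the principal point sees the ray r / f radians off the axis. A picture is of the moment at which its call begins: read the wrist's pose just before it. camera_info takes no time and is no camera call; for the wrist camera it gives the pose at the moment of the call.
- ctrl.sign_off(): hands the job in, once; it reports no verdict.
Trained networks look in the newest picture that a camera, given by its name, has taken for a name from the list of things; names that differ only in an ending like _2 or _b are one class to them, and where a whole thing is asked for, a point or a joint stands for the part that bears it (a point fixed in the world has none). Each returns a list of dicts, best first, with "p" (0 to 1); they miss things now and then, are a little off and sometimes report something else, mostly with a low value. They report only what shows in the picture. A call takes as long as a camera call.
- imaging.silhouettes(camera, name): "mask" (400x640 bool, what is visible of it) and "uv" ([column, row] in pixels, amid what is visible of it).
The state is a dict: "time": time; "qpos": joint angles; "dq": joint speeds; "joint_efforts": joint torques, N m; "eef_pos": TCP position; "tcp_rot": TCP orientation; "contact_force": force on the tool from outside, world axes, zero at the start; "wrist_torque": the same for the moment, N m; "opening": opening from 0.0 (shut) to 1.0 (fully open).
Only numpy, scipy, OpenCV 4.12 (cv2) and the standard library are available. Lean on these libraries where they do the work, as an engineer would, in place of code of your own. Each camera call takes 0.05 s, during which the arm holds its last target.

## Working session

There is one attempt and no reset: what is moved stays moved. The work goes in short steps, Python scripts to look and compute and a shell command to move; the robot and the scene stay as the last step left them, time stands still between calls to the robot, and variables do not carry over. Pictures are saved under pics/ and viewed, and the job is handed in when it is done.

```bash
ls; mkdir -p pics; python3 - <<'E'
from plant import ctrl, imaging
import cv2, numpy as np
for c in ("side","top","wrist"):
    im=imaging.read_camera(c); cv2.imwrite(f"pics/a_{c}.png",im[:,:,::-1])
    i=imaging.camera_info(c); print(c,i)
print(ctrl.get_state())
E
```

```text
pics
side {'intrinsics': array([[396.0786781 ,   0.        , 321.17889213],
       [  0.        , 396.0786781 , 197.51530401],
       [  0.        ,   0.        ,   1.        ]]), 'origin': array([0.05348049, 0.5441776 , 0.70047621]), 'attitude': array([-0.33130002,  0.84156792, -0.39868037,  0.15184759])}
top {'intrinsics': array([[391.66839498,   0.        , 320.19491557],
       [  0.        , 391.66839498, 199.92167958],
       [  0.        ,   0.        ,   1.        ]]), 'origin': array([0.34457679, 0.01429363, 0.98395341]), 'attitude': array([-0.68414975,  0.71977881, -0.08317998,  0.08329875])}
wrist {'intrinsics': array([[309.70691629,   0.        , 319.20787436],
       [  0.        , 309.70691629, 203.53519618],
       [  0.        ,   0.        ,   1.        ]]), 'origin': array([ 0.2574792 , -0.62698313,  0.37281971]), 'attitude': array([ 0.78823343, -0.59635305, -0.09232682,  0.12052744])}
{'time': 0.15, 'qpos': array([-1.44598310e+00,  2.87005003e-01,  1.57783516e+00, -4.85022494e-05,
        1.27857786e+00, -1.49994397e-01]), 'dq': array([-7.94586838e-05, -4.64555698e-04, -5.41105459e-03, -5.29152525e-04,
       -7.92288952e-04, -3.47272519e-04]), 'joint_efforts': array([ 2.21750102e-03, -4.06602430e+01, -2.93141001e+01, -5.05140429e-05,
        3.95555937e-03, -8.91927044e-06]), 'eef_pos': array([ 0.18312653, -0.6491601 ,  0.23023937]), 'tcp_rot': array([ 9.90573566e-01,  1.36978743e-01, -1.17238774e-05, -9.12905813e-04]), 'contact_force': array([-0.2755615 , -0.24189095, -0.01423971]), 'wrist_torque': array([-0.04381753, -0.01862494, -0.00584529]), 'opening': 0.9965965586901526}
```

View pics/a_top.png

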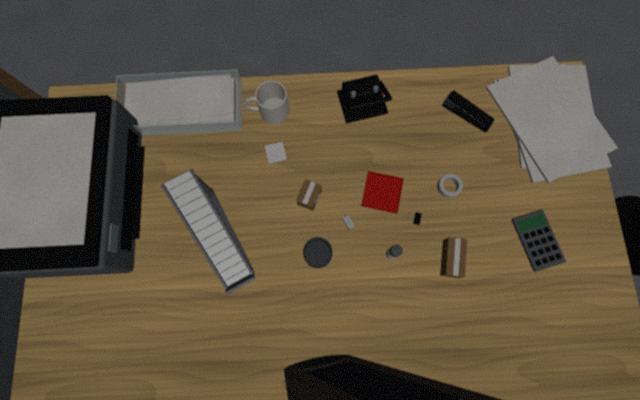

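View pics/a_side.png

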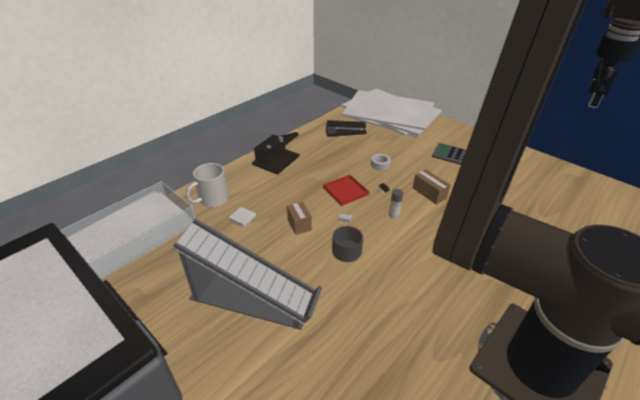

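View pics/a_wrist.png

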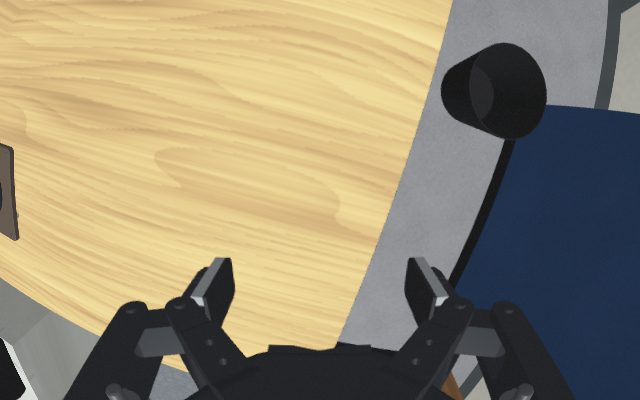

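```bash
cat > h.py <<'E'
import numpy as np, cv2, pickle
from scipy.spatial.transform import Rotation as R
from scipy.optimize import minimize
from plant import ctrl, imaging
def proj(P,info):
    c=R.from_quat(info['attitude']).inv().apply(np.asarray(P)-info['origin'])
    K=info['intrinsics']
    if info.get('fish'):
        r=np.hypot(c[:,0],c[:,1]); th=np.arctan2(r,c[:,2]); s=K[0,0]*th/np.maximum(r,1e-9)
        return np.c_[K[0,2]+c[:,0]*s,K[1,2]+c[:,1]*s]
    return np.c_[K[0,2]+K[0,0]*c[:,0]/c[:,2],K[1,2]+K[1,1]*c[:,1]/c[:,2]]
def ray(uv,info):
    K=info['intrinsics']; x=(uv[0]-K[0,2])/K[0,0]; y=(uv[1]-K[1,2])/K[1,1]
    if info.get('fish'):
        r=np.hypot(x,y); d=np.array([x/r*np.sin(r),y/r*np.sin(r),np.cos(r)]) if r>0 else np.array([0,0,1.])
    else: d=np.array([x,y,1.])
    return R.from_quat(info['attitude']).apply(d)
def onz(uv,info,z):
    d=ray(uv,info); o=info['origin']; return o+d*(z-o[2])/d[2]
def info(c):
    i=imaging.camera_info(c); i['fish']=(c=='wrist'); return i
def box(a,b,h): return np.array([[sx*a/2,sy*b/2,z] for sx in(-1,1) for sy in(-1,1) for z in(0,h)])
def cyl(d,h):
    t=np.linspace(0,2*np.pi,40,endpoint=False); c=np.c_[np.cos(t),np.sin(t)]*d/2
    return np.vstack([np.c_[c,0*t],np.c_[c,0*t+h]])
S={'long_carton':box(.09,.045,.05),'short_carton':box(.06,.045,.05),'tape_roll':cyl(.06,.024),'glue_stick':cyl(.028,.08),
'tape_tray':box(.094,.094,.013),'pen_pot':cyl(.072,.05)}
def place(m,p): # x,y,yaw
    c,s=np.cos(p[2]),np.sin(p[2]); return np.c_[m[:,0]*c-m[:,1]*s+p[0],m[:,0]*s+m[:,1]*c+p[1],m[:,2]]
def render(P,inf,sc=4):
    uv=proj(P,inf); h=cv2.convexHull(((uv+0.5)*sc).astype(np.float32)).astype(np.int32)
    im=np.zeros((400*sc,640*sc),np.uint8); cv2.fillConvexPoly(im,h,255); return cv2.resize(im,(640,400),interpolation=cv2.INTER_AREA)/255.
def fit(model,obs,p0,yaw=True):
    def cost(q):
        p=[q[0],q[1],q[2] if yaw else 0]; t=0
        for m,i in obs:
            r=render(place(model,p),i); t+=np.abs(r-m).sum()/max(m.sum(),1)
        return t
    best=None
    for y in ([0,.4,.8,1.2,1.6,2.0,2.4,2.8] if yaw and p0[2] is None else [p0[2] or 0]):
        q0=np.array([p0[0],p0[1],y]); sim=np.array([q0,q0+[.01,0,0],q0+[0,.01,0],q0+[0,0,.2]])
        r=minimize(cost,q0,method='Nelder-Mead',options=dict(initial_simplex=sim,xatol=2e-4,fatol=1e-4,maxiter=150))
        if best is None or r.fun<best.fun: best=r
    return best.x,best.fun/len(obs)
E
python3 - <<'E'
from h import *
D={}
for c in('top','side'):
    imaging.read_camera(c); i=info(c)
    for n in list(S)+['feeder']:
        r=imaging.silhouettes(c,n); print(c,n,[(round(float(x['p']),2),np.round(x['uv']).tolist(),int(x['mask'].sum())) for x in r][:3])
        D[c,n]=(r[0]['mask'] if r else None,i)
pickle.dump(D,open('d.pkl','wb'))
for n in S:
    t=D['top',n]
    if t[0] is None: print(n,'none');continue
    ys,xs=np.nonzero(t[0]); p=onz((xs.mean(),ys.mean()),t[1],S[n][:,2].max()/2)
    yaw=n in('long_carton','short_carton','tape_tray')
    for cs in(('top',),('side',),('top','side')):
        obs=[D[c,n] for c in cs if D[c,n][0] is not None]
        x,f=fit(S[n],obs,[p[0],p[1],None],yaw); print(n,cs,np.round(x,4),round(f,3))
print(ctrl.get_state()['time'])
E
```

```text
top long_carton [(0.96, [455.0, 257.0], 968)]
top short_carton [(0.73, [307.0, 194.0], 496)]
top tape_roll [(0.91, [448.0, 188.0], 269)]
top glue_stick [(0.53, [393.0, 251.0], 185)]
top tape_tray [(0.95, [381.0, 193.0], 1356), (0.44, [213.0, 227.0], 4910), (0.39, [445.0, 186.0], 276)]
top pen_pot [(0.86, [320.0, 254.0], 747), (0.33, [211.0, 226.0], 4903)]
top feeder [(0.8, [212.0, 228.0], 4913)]
side long_carton [(0.96, [432.0, 184.0], 810)]
side short_carton [(0.79, [299.0, 222.0], 593)]
side tape_roll [(0.8, [379.0, 162.0], 290)]
side glue_stick [(0.84, [396.0, 202.0], 309)]
side tape_tray [(0.57, [344.0, 189.0], 839)]
side pen_pot [(0.67, [348.0, 245.0], 992)]
side feeder [(0.87, [238.0, 280.0], 8337)]
long_carton ('top',) [ 0.4158 -0.3067 -0.1909] 0.044
long_carton ('side',) [ 0.417  -0.3074 -0.2387] 0.066
long_carton ('top', 'side') [ 0.4159 -0.3068 -0.2   ] 0.06
short_carton ('top',) [0.59   0.0359 2.753 ] 0.112
short_carton ('side',) [0.5916 0.036  2.6882] 0.096
short_carton ('top', 'side') [0.5911 0.0365 2.6896] 0.11
tape_roll ('top',) [ 0.5996 -0.3245  0.1425] 0.9
tape_roll ('side',) [ 0.6018 -0.3255 -0.0036] 0.059
tape_roll ('top', 'side') [ 0.6016 -0.3252  0.0138] 0.48
glue_stick ('top',) [ 0.4359 -0.1608  0.0633] 0.081
glue_stick ('side',) [ 0.4377 -0.1628 -0.0392] 0.111
glue_stick ('top', 'side') [ 0.4361 -0.1605  0.0187] 0.101
tape_tray ('top',) [ 0.5942 -0.1523  1.3086] 0.031
tape_tray ('side',) [ 0.596  -0.153  -0.2671] 0.044
tape_tray ('top', 'side') [ 0.5947 -0.1527  2.872 ] 0.044
pen_pot ('top',) [0.4457 0.0213 0.0538] 0.045
pen_pot ('side',) [0.4459 0.0202 0.0068] 0.039
pen_pot ('top', 'side') [0.4456 0.021  0.1581] 0.044
0.95
```

```bash
cat >> h.py <<'E'
a=np.radians(28); u=np.array([np.cos(a),0,np.sin(a)]); n_=np.array([-np.sin(a),0,np.cos(a)])
L0=np.array([-.125,0,.03]); L1=L0+.28*u
def feeder():
    P=[]
    for s in(-1,1):
        for q in(L0,L0+.03*n_,L0+.03*n_-.006*u,L1,L1+.012*n_,L1-.006*n_,[-.125,0,0],[.118,0,0]): P.append(np.array(q)+[0,s*.037,0])
    return np.array(P)
S['feeder']=feeder()
E
python3 - <<'E'
from h import *
D=pickle.load(open('d.pkl','rb'))
for cs in(('top',),('side',),('top','side')):
    obs=[D[c,'feeder'] for c in cs]
    x,f=fit(S['feeder'],obs,[.52,.28,None]); print(cs,np.round(x,4),round(f,3))
    # alternative yaw seed
    x2,f2=fit(S['feeder'],obs,[.52,.28,.5]); print(cs,np.round(x2,4),round(f2,3))
x=x2 if f2<f else x
out=[]
for c in('top','side'):
    im=cv2.resize(imaging.read_camera(c)[:,:,::-1],None,fx=2,fy=2); i=info(c)
    def dr(P,col):
        uv=((proj(place(np.array(P),x),i)+.5)*2).astype(int); cv2.polylines(im,[uv],True,col,1)
    for s in(-1,1):
        o=np.array([0,s*.031,0]); dr([L0+o,L1+o],(0,0,255)); o=np.array([0,s*.037,0])+.012*n_; dr([L0+o,L1+o],(0,255,0))
    dr([L0+[0,.031,0],L0-[0,.031,0]],(255,0,0)); dr([L1+[0,.031,0],L1-[0,.031,0]],(255,0,0))
    im=im[300:700,200:700]; out.append(im)
cv2.imwrite('pics/b.png',cv2.resize(np.vstack(out),None,fx=.75,fy=.75))
m,i=D['top','tape_roll']; mf=cv2.morphologyEx(m.astype(np.uint8),cv2.MORPH_CLOSE,cv2.getStructuringElement(2,(31,31)))>0
print(mf.sum(), fit(S['tape_roll'],[(mf,i)],[.6,-.325,None],False))
E
```

```text
('top',) [0.5027 0.2666 0.4679] 0.035
('top',) [0.5026 0.266  0.4678] 0.036
('side',) [0.5024 0.2675 0.4412] 0.089
('side',) [0.5026 0.2674 0.4434] 0.089
('top', 'side') [0.5022 0.2664 0.4629] 0.064
('top', 'side') [0.5025 0.2665 0.4641] 0.064
424 (array([ 0.6000131 , -0.32524399,  0.02730892]), np.float64(0.20593784683684793))
```

View pics/b.png

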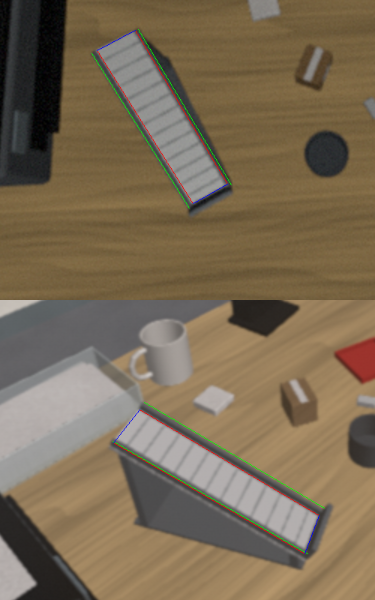

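```bash
cat > calc.py <<'E'
import sys,json
from h import *
# args: x,y,z,psi ...
s=ctrl.get_state(); p=s['eef_pos']; Rm=R.from_quat(s['tcp_rot']); X=Rm.apply([1,0,0]); psi=np.arctan2(X[1],X[0])
print('t',round(s['time'],2),'p',np.round(p,4),'psi',round(psi,3),'F',np.round(s['contact_force'],1),'open',round(s['opening'],3),'tilt',np.round(Rm.apply([0,0,1]),3)[:2],'q6',round(s['qpos'][5],2))
R0=np.array([[np.cos(psi),np.sin(psi),0],[np.sin(psi),-np.cos(psi),0],[0,0,-1]]) if True else Rm
for a in sys.argv[1:]:
    t=[float(v) for v in a.split(',')]; d=R0.T@(np.array(t[:3])-p)/.025; w=psi-t[3]
    print(a,np.round(np.r_[d,np.degrees(w)/5],3).tolist(),'rows',int(np.ceil(max(np.linalg.norm(d)*25/41.7,abs(np.degrees(w))/7.16))))
E
python3 calc.py .416,-.3068,.12,-.2 .416,-.3068,.016,-.2
```

```text
t 1.05 p [ 0.1832 -0.6496  0.2313] psi 0.275 F [-0.   0.3 -0.6] open 1.0 tilt [-0.  0.] q6 -0.15
.416,-.3068,.12,-.2 [12.684, -10.672, 4.453, 5.441] rows 11
.416,-.3068,.016,-.2 [12.684, -10.672, 8.613, 5.441] rows 12
```

```bash
python3 -m creep '[12.68,-10.67,5.6,5.44,12.68,-10.67,5.6,5.44,12.68,-10.67,5.6,5.44,12.68,-10.67,5.6,5.44,12.68,-10.67,5.6,5.44,12.68,-10.67,5.6,5.44,12.68,-10.67,5.6,5.44,12.68,-10.67,5.6,5.44,12.68,-10.67,5.6,5.44,12.68,-10.67,5.6,5.44,12.68,-10.67,5.6,5.44,12.68,-10.67,5.6,5.44,12.68,-10.67,5.6,5.44,12.68,-10.67,5.6,5.44,12.68,-10.67,5.6,5.44,12.68,-10.67,5.6,5.44]' 0 25
python3 - <<'E'
from h import *
im=imaging.read_camera('wrist').copy(); i=info('wrist')
for n,x in(('long_carton',(.416,-.3068,-.2)),('glue_stick',(.436,-.1605,0)),('tape_tray',(.5945,-.1525,-.265))):
    uv=proj(place(S[n],x),i)
    for q in uv: cv2.circle(im,tuple(int(v) for v in q),2,(255,0,0),-1)
cv2.imwrite('pics/c.png',im[:,:,::-1])
E
python3 calc.py .416,-.3068,.016,-.2
```

```text
time: 2.38
eef_pos: [0.4157, -0.3085, 0.0922]
tcp_rot: [0.995, -0.101, 0.001, 0.001]
contact_force: [-0.0, 0.5, -0.5]
opening: 1.004
t 2.43 p [ 0.4157 -0.3083  0.092 ] psi -0.202 F [ 0.8 -1.   0.2] open 1.0 tilt [ 0.001 -0.001] q6 0.94
.416,-.3068,.016,-.2 [0.001, -0.061, 3.039, -0.021] rows 2
```

View pics/c.png

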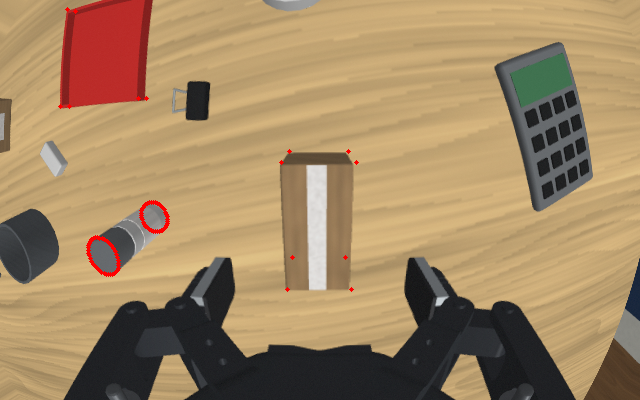

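```bash
python3 -m creep '[0,-0.06,1.6,0,0,-0.06,3.04,0,0,-0.06,3.04,0,0,-0.06,3.04,0,0,-0.06,3.04,0]' 0 25; python3 -m creep '[0,0,0,0,0,0,0,0,0,0,0,0,0,0,0,0,0,0,0,0,0,0,0,0,0,0,0,0,0,0,0,0]' 255 25; python3 calc.py .416,-.3068,.13,-.2
```

```text
time: 2.85
eef_pos: [0.4168, -0.3067, 0.0169]
tcp_rot: [0.995, -0.1, 0.001, 0.001]
contact_force: [0.0, -0.5, -0.4]
opening: 0.998
time: 3.52
eef_pos: [0.4172, -0.3064, 0.0172]
tcp_rot: [0.995, -0.1, 0.001, 0.001]
contact_force: [-0.2, 1.5, 6.8]
opening: 0.521
t 3.52 p [ 0.4172 -0.3064  0.0172] psi -0.2 F [-0.2  1.5  6.8] open 0.521 tilt [ 0.002 -0.002] q6 0.94
.416,-.3068,.13,-.2 [-0.042, 0.025, -4.514, 0.003] rows 3
```

```bash
python3 calc.py .417,-.3064,.16,-.2 .5,-.12,.17,0.05 .49,.08,.17,.3 .4256,.2279,.15,.465
```

```text
t 3.52 p [ 0.4172 -0.3064  0.0172] psi -0.2 F [-0.2  1.5  6.8] open 0.521 tilt [ 0.002 -0.002] q6 0.94
.417,-.3064,.16,-.2 [-0.006, 0.001, -5.714, 0.003] rows 4
.5,-.12,.17,0.05 [1.768, -7.965, -6.114, -2.861] rows 7
.49,.08,.17,.3 [-0.211, -15.727, -6.114, -5.726] rows 11
.4256,.2279,.15,.465 [-3.909, -21.014, -5.314, -7.617] rows 14
```

```bash
python3 -m creep '[0,0,-1,0,0,0,-2.5,0,0,0,-4,0,0,0,-5.5,0,1.77,-7.97,-6.1,-2.86,1.77,-7.97,-6.1,-2.86,1.77,-7.97,-6.1,-2.86,1.77,-7.97,-6.1,-2.86,1.77,-7.97,-6.1,-2.86,-0.2,-15.7,-6.1,-5.73,-0.2,-15.7,-6.1,-5.73,-0.2,-15.7,-6.1,-5.73,-0.2,-15.7,-6.1,-5.73,-0.2,-15.7,-6.1,-5.73,-0.2,-15.7,-6.1,-5.73]' ; python3 calc.py .4256,.2279,.14,.465 .4256,.2279,.072,.465
```

```text
time: 4.77
eef_pos: [0.4875, 0.0855, 0.1671]
tcp_rot: [0.988, 0.152, -0.001, -0.001]
contact_force: [-0.4, 0.4, -1.7]
opening: 0.525
t 4.77 p [0.4875 0.0855 0.1671] psi 0.306 F [-0.4  0.4 -1.7] open 0.525 tilt [-0.002  0.003] q6 1.23
.4256,.2279,.14,.465 [-0.644, -6.179, 1.086, -1.822] rows 4
.4256,.2279,.072,.465 [-0.644, -6.179, 3.806, -1.822] rows 5
```

```bash
python3 -m creep '[-0.3,-3,0.5,-1,-0.64,-6.18,0.8,-1.82,-0.64,-6.18,0.8,-1.82,-0.64,-6.18,0.8,-1.82,-0.64,-6.18,0.8,-1.82,-0.64,-6.18,0.8,-1.82,-0.64,-6.18,0.8,-1.82]' ; python3 calc.py .4256,.2279,.092,.465 .4256,.2279,.072,.465
python3 - <<'E'
from h import *
im=imaging.read_camera('wrist'); cv2.imwrite('pics/d.png',im[:,:,::-1])
im=imaging.read_camera('side'); cv2.imwrite('pics/d2.png',cv2.resize(im[150:380,130:430,::-1],None,fx=2,fy=2))
E
```

```text
time: 5.35
eef_pos: [0.4282, 0.2227, 0.1476]
tcp_rot: [0.974, 0.228, -0.0, 0.0]
contact_force: [0.3, 0.7, -1.7]
opening: 0.524
t 5.35 p [0.4282 0.2227 0.1476] psi 0.459 F [ 0.3  0.7 -1.7] open 0.524 tilt [-0.    -0.001] q6 1.38
.4256,.2279,.092,.465 [-0.003, -0.233, 2.225, -0.064] rows 2
.4256,.2279,.072,.465 [-0.003, -0.233, 3.025, -0.064] rows 2
```

View pics/d.png

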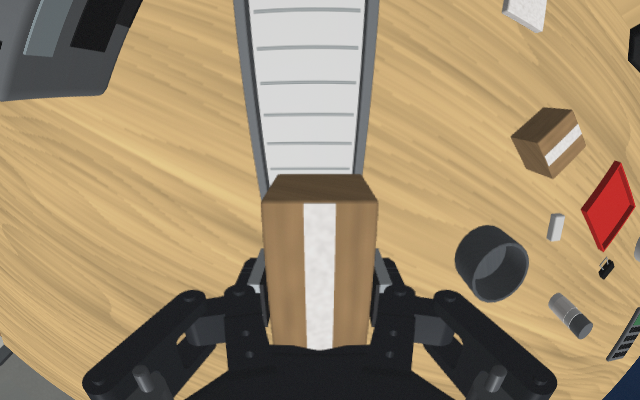

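View pics/d2.png

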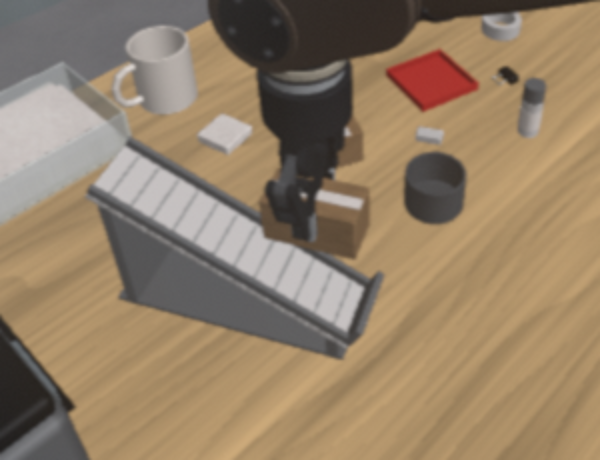

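```bash
python3 -m creep '[0,-0.23,1,0,0,-0.23,2.0,0,0,-0.23,2.2,0,0,-0.23,2.2,0,0,-0.23,2.2,0]' ; python3 calc.py .4256,.2279,.072,.465
python3 -m creep '[0,0,0.1,0,0,0,0.2,0,0,0,0.3,0,0,0,0.4,0,0,0,0.4,0,0,0,0.4,0]' ; python3 calc.py .4256,.2279,.072,.465
```

```text
time: 5.87
eef_pos: [0.4267, 0.2277, 0.0935]
tcp_rot: [0.974, 0.227, 0.0, 0.0]
contact_force: [0.5, -0.7, -1.5]
opening: 0.523
t 5.87 p [0.4267 0.2277 0.0935] psi 0.458 F [ 0.5 -0.7 -1.5] open 0.523 tilt [0.001 0.   ] q6 1.39
.4256,.2279,.072,.465 [-0.035, -0.026, 0.86, -0.086] rows 1
time: 6.37
eef_pos: [0.4254, 0.2274, 0.0855]
tcp_rot: [0.974, 0.228, -0.002, 0.001]
contact_force: [-9.0, -6.8, 13.5]
opening: 0.528
t 6.37 p [0.4254 0.2274 0.0855] psi 0.46 F [-9.  -6.8 13.5] open 0.528 tilt [-0.003 -0.003] q6 1.39
.4256,.2279,.072,.465 [0.016, -0.016, 0.539, -0.061] rows 1
```

```bash
python3 -m creep '[0,0,0.1,0,0,0,0.2,0,0,0,0.2,0,0,0,0.2,0]' - 20; python3 - <<'E'
from h import *
im=imaging.read_camera('wrist'); cv2.imwrite('pics/e.png',im[:,:,::-1])
im=imaging.read_camera('side'); cv2.imwrite('pics/e2.png',cv2.resize(im[150:380,130:430,::-1],None,fx=2,fy=2))
E
```

```text
time: 6.7
eef_pos: [0.4242, 0.2268, 0.08]
tcp_rot: [0.974, 0.228, -0.003, 0.002]
contact_force: [-12.0, -8.5, 14.4]
opening: 0.522
```

View pics/e2.png

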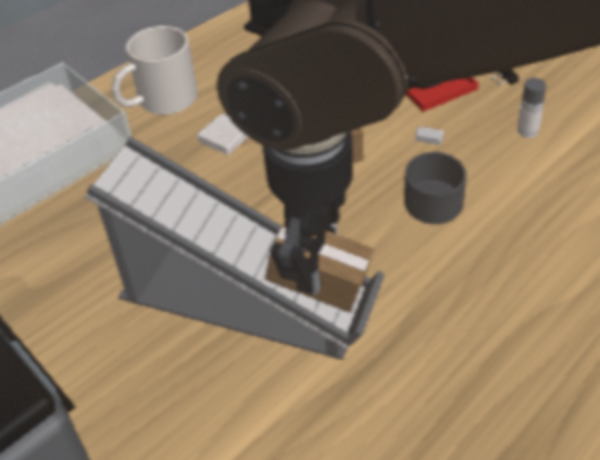

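View pics/e.png

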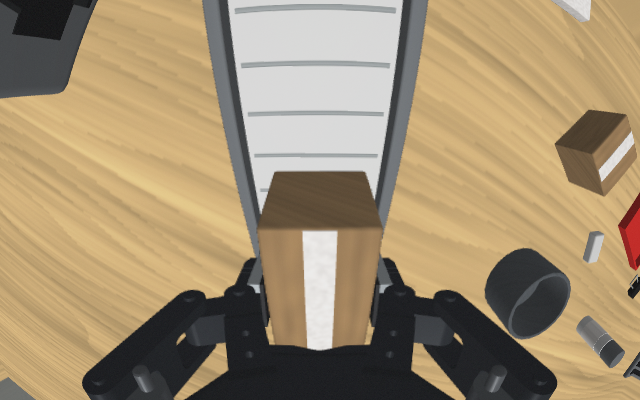

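```bash
python3 -m creep '[0,0,0.1,0,0,0,0.2,0,0,0,0.3,0,0,0,0.3,0,0,0,0.3,0]' - 20; python3 - <<'E'
from h import *
im=imaging.read_camera('side'); cv2.imwrite('pics/f2.png',cv2.resize(im[150:380,130:430,::-1],None,fx=2,fy=2))
E
```

```text
time: 7.22
eef_pos: [0.4233, 0.2265, 0.0718]
tcp_rot: [0.974, 0.228, -0.005, 0.002]
contact_force: [-13.0, -9.7, 12.5]
opening: 0.524
```

View pics/f2.png

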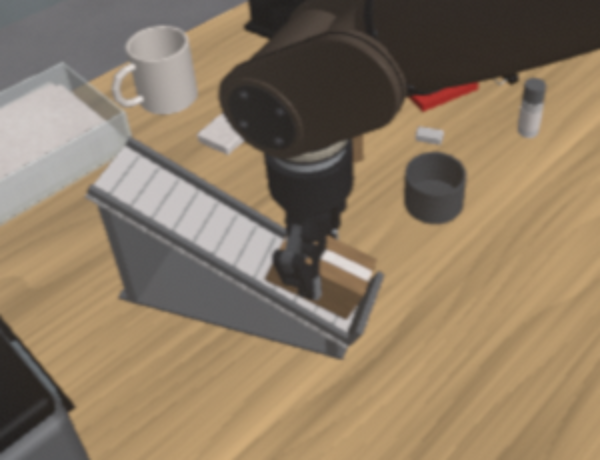

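```bash
python3 -m creep '[0,0,0.1,0,0,0,0.1,0]' - 20;python3 -m creep '[0,0,0,0,0,0,0,0,0,0,-0.2,0,0,0,-0.6,0,0,0,-1.2,0,0,0,-2,0,0,0,-3,0,0,0,-4,0,0,0,-4,0]' 0; python3 - <<'E'
from h import *
im=imaging.read_camera('wrist'); cv2.imwrite('pics/g.png',im[:,:,::-1])
im=imaging.read_camera('side'); cv2.imwrite('pics/g2.png',cv2.resize(im[150:380,130:430,::-1],None,fx=2,fy=2))
E
```

```text
time: 7.43
eef_pos: [0.4233, 0.2268, 0.0691]
tcp_rot: [0.974, 0.228, -0.004, 0.001]
contact_force: [-13.0, -7.8, 11.9]
opening: 0.519
time: 8.18
eef_pos: [0.4296, 0.2295, 0.175]
tcp_rot: [0.974, 0.228, 0.006, -0.0]
contact_force: [0.8, 0.1, 1.2]
opening: 0.998
```

View pics/g2.png

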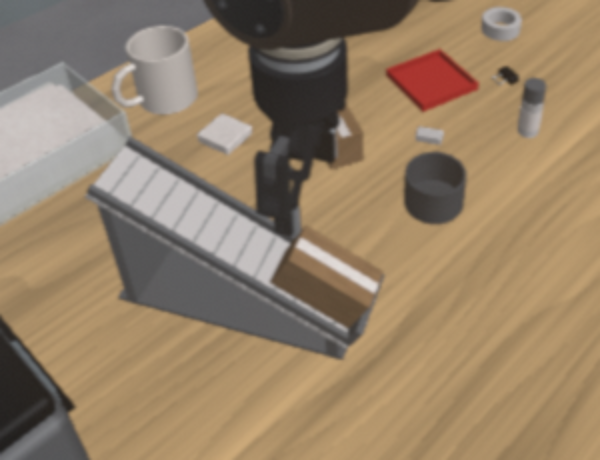

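View pics/g.png

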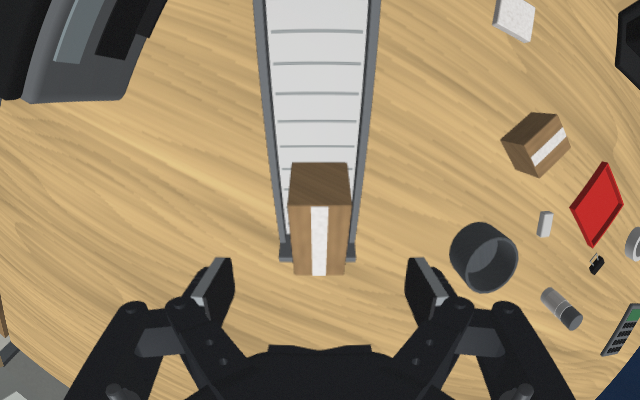

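```bash
python3 calc.py .5905,.0362,.11,-.42
```

```text
t 8.28 p [0.427  0.2287 0.1701] psi 0.459 F [-0.3 -0.5 -0.3] open 1.001 tilt [0.004 0.001] q6 1.39
.5905,.0362,.11,-.42 [2.452, 9.802, 2.403, 10.073] rows 8
```

```bash
python3 -m creep '[2.45,9.8,2.4,10.07,2.45,9.8,2.4,10.07,2.45,9.8,2.4,10.07,2.45,9.8,2.4,10.07,2.45,9.8,2.4,10.07,2.45,9.8,2.4,10.07,2.45,9.8,2.4,10.07,2.45,9.8,2.4,10.07,2.45,9.8,2.4,10.07,2.45,9.8,2.4,10.07,2.45,9.8,2.4,10.07]'
python3 - <<'E'
from h import *
i=info('wrist'); im=imaging.read_camera('wrist')
r=imaging.silhouettes('wrist','short_carton'); print([(x['p'],x['uv'],x['mask'].sum()) for x in r])
x,f=fit(S['short_carton'],[(r[0]['mask'],i)],[.5905,.0362,-.42]); print(x,f)
im=im.copy()
for q in proj(place(S['short_carton'],x),i): cv2.circle(im,tuple(int(v) for v in q),2,(255,0,0),-1)
cv2.imwrite('pics/i.png',im[:,:,::-1])
E
python3 calc.py .5905,.0362,.016,-.42
```

```text
time: 9.2
eef_pos: [0.5882, 0.0371, 0.1077]
tcp_rot: [0.978, -0.207, -0.0, -0.0]
contact_force: [-0.5, -0.8, 0.5]
opening: 1.001
[(0.68, [323.1, 207.4], np.int64(6034))]
[ 0.59095402  0.03736024 -0.42949432] 0.023980450648937068
t 9.3 p [0.5886 0.037  0.1082] psi -0.417 F [0.2 0.6 0.3] open 1.001 tilt [0. 0.] q6 1.88
.5905,.0362,.016,-.42 [0.081, -0.002, 3.687, 0.035] rows 3
```

View pics/i.png

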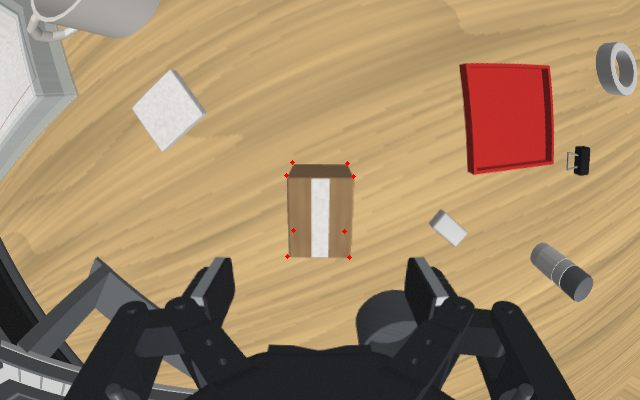

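```bash
python3 -m creep '[0.09,-0.01,1.6,0.1,0.09,-0.01,3.2,0.1,0.09,-0.01,3.7,0.1,0.09,-0.01,3.7,0.1,0.09,-0.01,3.7,0.1,0.09,-0.01,3.7,0.1]' 0 25; python3 -m creep '[0,0,0,0,0,0,0,0,0,0,0,0,0,0,0,0,0,0,0,0,0,0,0,0,0,0,0,0,0,0,0,0]' 255 25; python3 calc.py .59,.0365,.21,-.42 .49,.20,.21,.465 .4776,.2540,.2,.465
```

```text
time: 9.8
eef_pos: [0.5931, 0.0352, 0.0177]
tcp_rot: [0.977, -0.212, 0.002, -0.0]
contact_force: [1.1, 0.5, -0.1]
opening: 1.001
time: 10.47
eef_pos: [0.5924, 0.0349, 0.0168]
tcp_rot: [0.977, -0.213, 0.001, -0.0]
contact_force: [-0.6, -0.1, 6.1]
opening: 0.521
t 10.47 p [0.5924 0.0349 0.0168] psi -0.428 F [-0.6 -0.1  6.1] open 0.521 tilt [ 0.002 -0.   ] q6 1.89
.59,.0365,.21,-.42 [-0.113, -0.018, -7.729, -0.097] rows 5
.49,.20,.21,.465 [-6.469, -4.305, -7.729, -10.239] rows 8
.4776,.2540,.2,.465 [-7.817, -6.064, -7.329, -10.239] rows 8
```

```bash
python3 -m creep '[0,0,-1,0,0,0,-2.5,0,0,0,-4,0,0,0,-5.5,0,0,0,-7,0,-3,-3,-7.7,-3,-6.5,-4.3,-7.7,-10.24,-6.5,-4.3,-7.7,-10.24,-6.5,-4.3,-7.7,-10.24,-6.5,-4.3,-7.7,-10.24,-6.5,-4.3,-7.7,-10.24,-6.5,-4.3,-7.7,-10.24,-6.5,-4.3,-7.7,-10.24,-6.5,-4.3,-7.7,-10.24,-6.5,-4.3,-7.7,-10.24]' ; python3 calc.py .4888,.2596,.15,.465
```

```text
time: 11.72
eef_pos: [0.488, 0.2001, 0.2072]
tcp_rot: [0.973, 0.229, -0.001, -0.0]
contact_force: [-0.8, -0.0, -2.2]
opening: 0.523
t 11.72 p [0.488  0.2001 0.2072] psi 0.462 F [-0.8 -0.  -2.2] open 0.523 tilt [-0.001 -0.   ] q6 1.31
.4888,.2596,.15,.465 [1.09, -2.118, 2.287, -0.036] rows 2
```

```bash
python3 -m creep '[0.5,-1,0.2,0,1.09,-2.12,0.6,0,1.09,-2.12,1.5,0,1.09,-2.12,2,0,1.09,-2.12,2.3,0,1.09,-2.12,2.3,0]' ; python3 calc.py .4888,.2596,.121,.465 
python3 - <<'E'
from h import *
im=imaging.read_camera('wrist'); cv2.imwrite('pics/j.png',im[:,:,::-1])
E
```

```text
time: 12.22
eef_pos: [0.4873, 0.2587, 0.1475]
tcp_rot: [0.973, 0.23, -0.003, 0.0]
contact_force: [0.1, 0.4, -1.7]
opening: 0.523
t 12.22 p [0.4873 0.2587 0.1475] psi 0.463 F [ 0.1  0.4 -1.7] open 0.523 tilt [-0.005 -0.002] q6 1.41
.4888,.2596,.121,.465 [0.068, -0.006, 1.059, -0.021] rows 1
```

View pics/j.png

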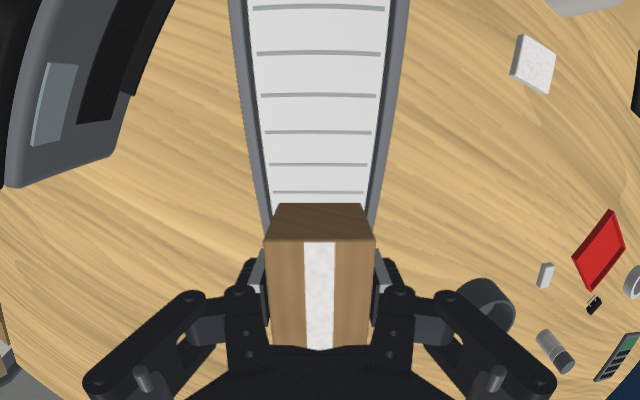

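Carton and lane are aligned (lane centre column ≈ carton centre ≈ 319). Press down to tilt it.

```bash
python3 -m creep '[0.07,0,0.5,0,0.07,0,1,0,0.07,0,1.1,0,0.07,0,1.2,0,0.07,0,1.3,0,0.07,0,1.4,0,0.07,0,1.5,0,0.07,0,1.5,0]' - 20; python3 calc.py .4888,.2596,.107,.465 
python3 - <<'E'
from h import *
im=imaging.read_camera('side'); cv2.imwrite('pics/k2.png',cv2.resize(im[150:380,130:430,::-1],None,fx=2,fy=2))
E
```

```text
time: 12.93
eef_pos: [0.4897, 0.2602, 0.1195]
tcp_rot: [0.973, 0.231, -0.003, 0.001]
contact_force: [-18.3, -8.2, 29.9]
opening: 0.523
t 12.93 p [0.4897 0.2602 0.1195] psi 0.466 F [-18.3  -8.2  29.9] open 0.523 tilt [-0.005 -0.003] q6 1.41
.4888,.2596,.107,.465 [-0.045, 0.006, 0.498, 0.013] rows 1
```

View pics/k2.png

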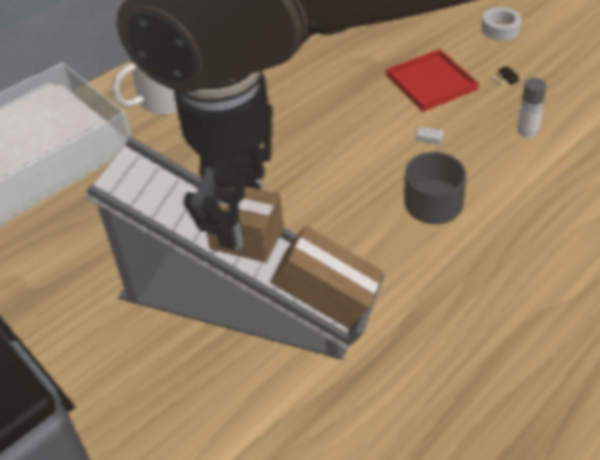

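```bash
python3 -m creep '[0,0,0,0,0,0,0.05,0,0,0,0.1,0,0,0,0.1,0]' - 20; python3 calc.py .4888,.2596,.107,.465 
```

```text
time: 13.32
eef_pos: [0.49, 0.2603, 0.1187]
tcp_rot: [0.973, 0.231, -0.002, 0.001]
contact_force: [-21.7, -10.3, 36.2]
opening: 0.525
t 13.32 p [0.49   0.2603 0.1187] psi 0.466 F [-21.7 -10.3  36.2] open 0.525 tilt [-0.004 -0.003] q6 1.41
.4888,.2596,.107,.465 [-0.056, 0.004, 0.467, 0.016] rows 1
```

```bash
python3 -m creep '[0,0,-0.2,0,0,0,-0.35,0,0,0,-0.35,0]'; python3 -m creep '[0,0,0,0,0,0,0,0,0,0,0,0,0,0,0,0,0,0,-0.3,0,0,0,-0.8,0,0,0,-1.6,0,0,0,-2.6,0,0,0,-3,0]' 0; python3 - <<'E'
from h import *
im=imaging.read_camera('wrist'); cv2.imwrite('pics/l.png',im[:,:,::-1])
im=imaging.read_camera('side'); cv2.imwrite('pics/l2.png',cv2.resize(im[150:380,130:430,::-1],None,fx=2,fy=2))
E
```

```text
time: 13.57
eef_pos: [0.4913, 0.261, 0.1204]
tcp_rot: [0.973, 0.23, 0.002, -0.0]
contact_force: [-0.0, -0.8, -1.6]
opening: 0.524
time: 14.32
eef_pos: [0.4924, 0.2614, 0.1991]
tcp_rot: [0.973, 0.23, 0.003, -0.0]
contact_force: [0.7, 0.6, 0.0]
opening: 1.001
```

View pics/l2.png

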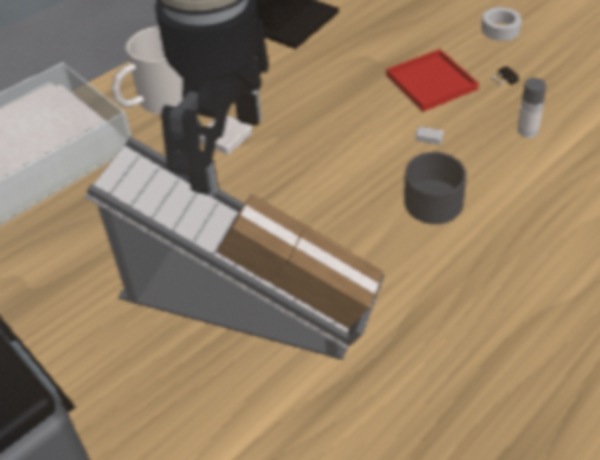

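View pics/l.png

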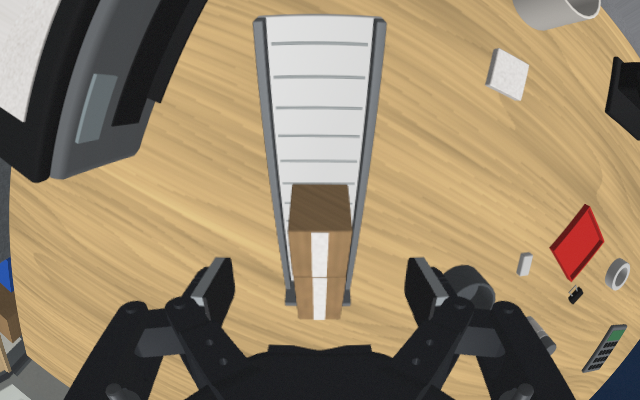

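```bash
python3 calc.py .51,.17,.24,.2 .6005,-.325,.1,-.3 
```

```text
t 14.42 p [0.4923 0.2614 0.198 ] psi 0.465 F [0.8 0.5 0.8] open 1.003 tilt [0.007 0.002] q6 1.41
.51,.17,.24,.2 [-1.009, 3.585, -1.68, 3.038] rows 3
.6005,-.325,.1,-.3 [-6.655, 22.906, 3.92, 8.768] rows 15
```

```bash
python3 calc.py .6005,-.325,.1,.52; python3 -m creep '[-0.5,1.5,-0.8,0,-6.7,22.9,0,0,-6.7,22.9,0,0,-6.7,22.9,0,0,-6.7,22.9,0,0,-6.7,22.9,0,0,-6.7,22.9,0,0,-6.7,22.9,0,-0.6,-6.7,22.9,1,-0.6,-6.7,22.9,2,-0.6,-6.7,22.9,3.9,-0.6,-6.7,22.9,3.9,-0.6,-6.7,22.9,3.9,-0.6,-6.7,22.9,3.9,-0.6,-6.7,22.9,3.9,-0.6,-6.7,22.9,3.9,-0.6,-6.7,22.9,3.9,-0.6,-6.7,22.9,3.9,-0.6]'
python3 - <<'E'
from h import *
i=info('wrist'); im=imaging.read_camera('wrist')
r=imaging.silhouettes('wrist','tape_roll'); print([(x['p'],x['uv'],x['mask'].sum()) for x in r])
m=cv2.morphologyEx(r[0]['mask'].astype(np.uint8),cv2.MORPH_CLOSE,cv2.getStructuringElement(2,(61,61)))
x,f=fit(S['tape_roll'],[(m,i)],[.6005,-.325,0],False); print(x,f)
r=imaging.silhouettes('wrist','tape_tray'); print([(x['p'],x['uv'],x['mask'].sum()) for x in r])
if r: print(fit(S['tape_tray'],[(r[0]['mask'],i)],[.5945,-.1525,-.265]))
cv2.imwrite('pics/m.png',im[:,:,::-1])
E
python3 calc.py .6005,-.325,.003,.52
```

```text
t 14.42 p [0.4923 0.2614 0.198 ] psi 0.465 F [0.8 0.5 0.8] open 1.003 tilt [0.007 0.002] q6 1.41
.6005,-.325,.1,.52 [-6.655, 22.906, 3.92, -0.629] rows 15
time: 15.92
eef_pos: [0.5967, -0.3254, 0.0952]
tcp_rot: [0.967, 0.256, -0.001, -0.001]
contact_force: [-0.1, 0.6, -0.1]
opening: 1.004
[(0.56, [318.9, 226.7], np.int64(3676))]
[ 0.6003859  -0.3233582   0.05904901] 0.03385219750899781
[(0.8, [143.7, 112.2], np.int64(11167))]
(array([ 0.59409101, -0.14994073, -0.26836107]), np.float64(0.024746583508481752))
t 16.07 p [ 0.5979 -0.3249  0.0977] psi 0.519 F [-0.  -0.1  0.1] open 1.001 tilt [ 0.001 -0.001] q6 0.41
.6005,-.325,.003,.52 [0.088, 0.056, 3.79, -0.012] rows 3
```

View pics/m.png

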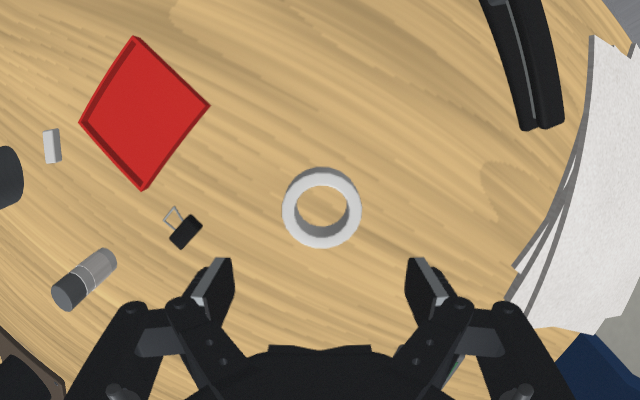

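```bash
python3 -m creep '[0.09,0.04,1.5,0,0.09,0.04,3,0,0.09,0.04,3.6,0,0.09,0.04,3.8,0,0.09,0.04,3.8,0,0.09,0.04,3.8,0]' 0 30; python3 -m creep '[0,0,0,0,0,0,0,0,0,0,0,0,0,0,0,0,0,0,0,0,0,0,0,0]' 255 30; python3 calc.py .5943,-.1515,.08,.52
python3 - <<'E'
from h import *
im=imaging.read_camera('wrist'); cv2.imwrite('pics/n.png',im[:,:,::-1])
E
```

```text
time: 16.57
eef_pos: [0.601, -0.3262, 0.0036]
tcp_rot: [0.967, 0.256, 0.001, 0.001]
contact_force: [0.6, -0.2, 1.0]
opening: 0.995
time: 17.07
eef_pos: [0.6015, -0.327, 0.0047]
tcp_rot: [0.967, 0.256, 0.001, 0.002]
contact_force: [-0.6, 0.2, 7.0]
opening: 0.692
t 17.07 p [ 0.6015 -0.327   0.0047] psi 0.517 F [-0.6  0.2  7. ] open 0.692 tilt [ 0.004 -0.003] q6 0.41
.5943,-.1515,.08,.52 [3.221, -6.243, -3.012, -0.032] rows 5
```

View pics/n.png

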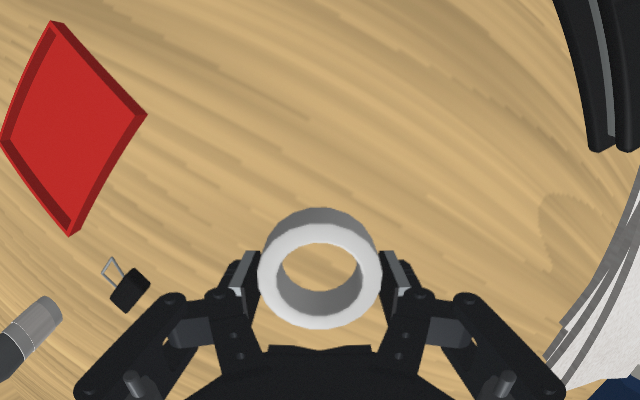

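```bash
python3 -m creep '[0,0,-1,0,0,0,-2,0,1,-2,-3,0,2,-4,-3,0,3.2,-6.2,-3,0,3.2,-6.2,-3,0,3.2,-6.2,-3,0,3.2,-6.2,-3,0,3.2,-6.2,-3,0]'; python3 calc.py .5943,-.1515,.008,.52
python3 - <<'E'
from h import *
im=imaging.read_camera('wrist'); cv2.imwrite('pics/o.png',im[:,:,::-1])
E
```

```text
time: 17.87
eef_pos: [0.593, -0.1513, 0.0771]
tcp_rot: [0.967, 0.257, 0.0, 0.001]
contact_force: [-0.4, -1.5, -1.0]
opening: 0.693
t 17.87 p [ 0.593  -0.1513  0.0771] psi 0.519 F [-0.4 -1.5 -1. ] open 0.693 tilt [ 0.001 -0.001] q6 0.64
.5943,-.1515,.008,.52 [0.042, 0.032, 2.763, -0.01] rows 2
```

View pics/o.png

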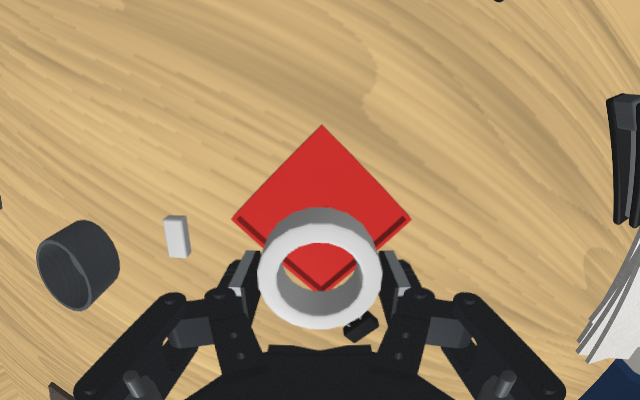

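```bash
python3 -m creep '[0.04,0.03,1,0,0.04,0.03,2,0,0.04,0.03,2.5,0,0.04,0.03,2.7,0,0.04,0.03,2.7,0,0.04,0.03,2.7,0,0.04,0.03,2.7,0]'; python3 -m creep '[0,0,0,0,0,0,0,0,0,0,0,0,0,0,0,0,0,0,-0.3,0,0,0,-0.8,0,0,0,-2,0,0,0,-3,0,0,0,-4,0,0,0,-4,0]' 50; 
python3 - <<'E'
from h import *
i=info('wrist'); im=imaging.read_camera('wrist'); cv2.imwrite('pics/p.png',im[:,:,::-1])
r=imaging.silhouettes('wrist','tape_roll'); print([(x['p'],x['uv'],x['mask'].sum()) for x in r])
if r: 
  m=cv2.morphologyEx(r[0]['mask'].astype(np.uint8),cv2.MORPH_CLOSE,cv2.getStructuringElement(2,(61,61)))
  M=S['tape_roll']+[0,0,.003]; print(fit(M,[(m,i)],[.594,-.151,0],False))
E
python3 calc.py .436,-.1605,.14,.2 .436,-.1605,.05,.2
```

```text
time: 18.5
eef_pos: [0.5945, -0.1527, 0.0096]
tcp_rot: [0.967, 0.255, 0.001, 0.0]
contact_force: [-0.5, -0.4, -0.7]
opening: 0.69
time: 19.33
eef_pos: [0.5981, -0.1533, 0.1174]
tcp_rot: [0.967, 0.256, 0.005, 0.004]
contact_force: [-0.0, -0.4, 1.3]
opening: 0.801
[(0.98, [318.0, 225.6], np.int64(2895))]
(array([ 0.59470398, -0.15134754,  0.01310228]), np.float64(0.0567595459236326))
t 19.43 p [ 0.5952 -0.1522  0.1119] psi 0.518 F [ 1.3 -0.3 -0.1] open 0.805 tilt [ 0.004 -0.002] q6 0.64
.436,-.1605,.14,.2 [-5.701, -2.861, -1.123, 3.639] rows 4
.436,-.1605,.05,.2 [-5.701, -2.861, 2.477, 3.639] rows 5
```

View pics/p.png

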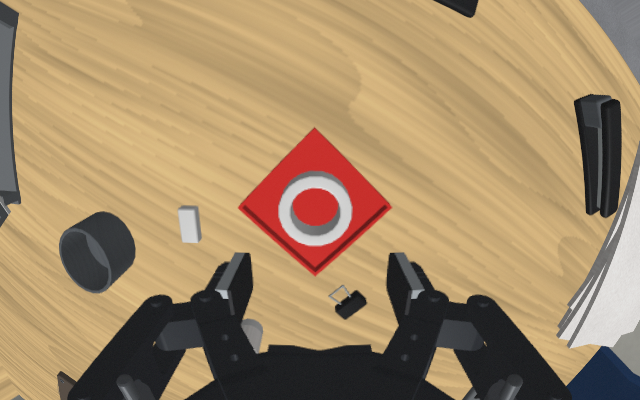

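```bash
python3 -m creep '[-5.7,-2.86,-0.6,3.64,-5.7,-2.86,-0.6,3.64,-5.7,-2.86,-0.6,3.64,-5.7,-2.86,-0.6,3.64,-5.7,-2.86,-0.6,3.64,-5.7,-2.86,-0.6,3.64,-5.7,-2.86,-0.6,3.64,-5.7,-2.86,-0.6,3.64]' 0 30
python3 - <<'E'
from h import *
i=info('wrist'); im=imaging.read_camera('wrist').copy()
r=imaging.silhouettes('wrist','glue_stick'); print([(x['p'],x['uv'],x['mask'].sum()) for x in r])
if r: print(fit(S['glue_stick'],[(r[0]['mask'],i)],[.436,-.1605,0],False))
for q in proj(place(S['glue_stick'],(.436,-.1605,0)),i): cv2.circle(im,tuple(int(v) for v in q),1,(255,0,0),-1)
cv2.imwrite('pics/q.png',im[:,:,::-1])
r=imaging.silhouettes('wrist','pen_pot')
if r: print(fit(S['pen_pot'],[(r[0]['mask'],i)],[.4457,.021,0],False))
E
python3 calc.py .436,-.1605,.05,.2
```

```text
time: 20.1
eef_pos: [0.4357, -0.1603, 0.1241]
tcp_rot: [0.995, 0.1, 0.0, 0.0]
contact_force: [0.6, -0.0, 0.8]
opening: 1.0
[(0.73, [317.8, 219.9], np.int64(2254))]
(array([ 0.43594601, -0.15946454,  0.06038601]), np.float64(0.04164970335960471))
(array([0.44457017, 0.0235693 , 0.05930428]), np.float64(0.05182159076425644))
t 20.25 p [ 0.4357 -0.1601  0.1241] psi 0.201 F [-0.1  0.1  0.3] open 1.002 tilt [-0.  0.] q6 0.8
.436,-.1605,.05,.2 [0.01, 0.017, 2.962, 0.006] rows 2
```

View pics/q.png

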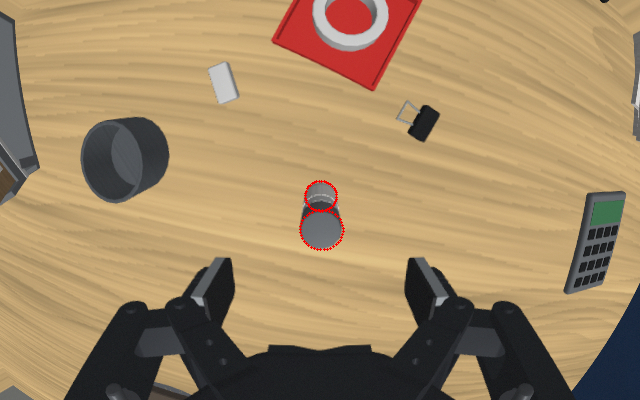

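```bash
python3 -m creep '[0.01,0,1.5,0,0.01,0,2.7,0,0.01,0,2.96,0,0.01,0,2.96,0,0.01,0,2.96,0]' 0 30; python3 -m creep '[0,0,0,0,0,0,0,0,0,0,0,0,0,0,0,0,0,0,0,0,0,0,0,0,0,0,0,0,0,0,0,0,0,0,0,0]' 255 30; python3 calc.py .445,.022,.15,.2
```

```text
time: 20.67
eef_pos: [0.4356, -0.1602, 0.0505]
tcp_rot: [0.995, 0.1, -0.0, -0.0]
contact_force: [0.0, -0.3, 0.2]
opening: 1.002
time: 21.42
eef_pos: [0.4356, -0.1603, 0.0509]
tcp_rot: [0.995, 0.1, 0.0, 0.0]
contact_force: [0.4, 0.7, 6.9]
opening: 0.319
t 21.42 p [ 0.4356 -0.1603  0.0509] psi 0.2 F [0.4 0.7 6.9] open 0.319 tilt [ 0.001 -0.001] q6 0.8
.445,.022,.15,.2 [1.817, -7.074, -3.963, -0.004] rows 5
```

```bash
python3 -m creep '[0,0,-1.3,0,0,0,-2.6,0,0,0,-3.6,0,1.8,-3,-4,0,1.8,-4.5,-4,0,1.8,-6,-4,0,1.8,-7.07,-4,0,1.8,-7.07,-4,0,1.8,-7.07,-4,0,1.8,-7.07,-4,0]'; 
python3 - <<'E'
from h import *
i=info('wrist'); im=imaging.read_camera('wrist')
cv2.imwrite('pics/r.png',im[:,:,::-1])
im=imaging.read_camera('side'); cv2.imwrite('pics/r2.png',cv2.resize(im[120:350,200:500,::-1],None,fx=2,fy=2))
E
python3 calc.py .445,.022,.0565,.2
```

```text
time: 22.25
eef_pos: [0.4434, 0.0231, 0.1495]
tcp_rot: [0.995, 0.101, -0.0, 0.0]
contact_force: [-0.6, -0.1, -0.3]
opening: 0.318
t 22.35 p [0.444  0.0216 0.1498] psi 0.199 F [-0.3 -0.5 -0.6] open 0.318 tilt [-0. -0.] q6 1.19
.445,.022,.0565,.2 [0.044, -0.006, 3.73, -0.006] rows 3
```

View pics/r.png

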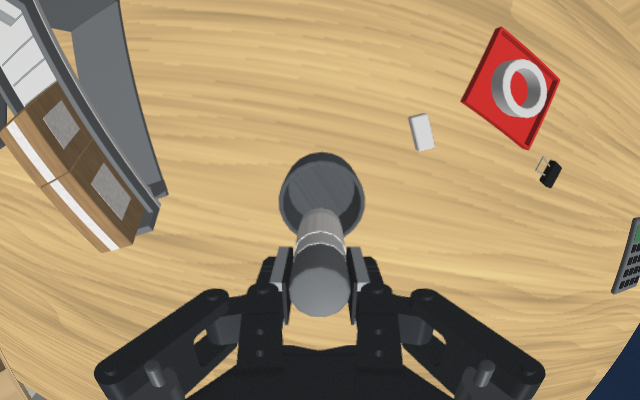

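View pics/r2.png

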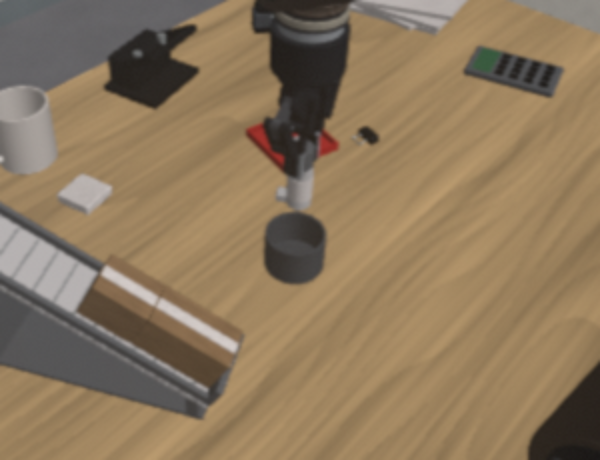

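Glue stick hangs straight over the pot. Lower and release.

```bash
python3 -m creep '[0.04,0,1.2,0,0.04,0,2.4,0,0.04,0,3.3,0,0.04,0,3.6,0,0.04,0,3.7,0,0.04,0,3.7,0,0.04,0,3.7,0]'; python3 -m creep '[0,0,0,0,0,0,0,0]'
```

```text
time: 22.93
eef_pos: [0.4462, 0.0217, 0.0588]
tcp_rot: [0.995, 0.099, 0.001, 0.0]
contact_force: [-0.6, 0.2, -0.0]
opening: 0.315
time: 23.1
eef_pos: [0.4461, 0.0221, 0.0589]
tcp_rot: [0.995, 0.1, 0.001, 0.0]
contact_force: [-1.0, -0.9, -0.6]
opening: 0.319
```

```bash
python3 -m creep '[0,0,0.05,0,0,0,0.1,0,0,0,0.13,0,0,0,0.13,0]'; python3 -m creep '[0,0,0,0,0,0,0,0,0,0,0,0,0,0,0,0,0,0,-0.3,0,0,0,-1,0,0,0,-2,0,0,0,-3,0,0,0,-4,0,0,0,-5,0,0,0,-5,0]' 0
python3 - <<'E'
from h import *
i=info('wrist'); im=imaging.read_camera('wrist')
cv2.imwrite('pics/s.png',im[:,:,::-1])
im=imaging.read_camera('side'); cv2.imwrite('pics/s2.png',cv2.resize(im[120:350,200:500,::-1],None,fx=2,fy=2))
E
python3 calc.py .5,-.2,.25,.2
```

```text
time: 23.43
eef_pos: [0.446, 0.0223, 0.0559]
tcp_rot: [0.995, 0.1, 0.001, 0.0]
contact_force: [-2.3, 0.4, 7.8]
opening: 0.315
time: 24.35
eef_pos: [0.4483, 0.0219, 0.1856]
tcp_rot: [0.995, 0.1, 0.005, 0.001]
contact_force: [1.4, 0.2, 1.4]
opening: 1.0
t 24.45 p [0.4457 0.0223 0.1808] psi 0.2 F [ 0.1 -0.6  0.3] open 0.999 tilt [ 0.003 -0.001] q6 1.19
.5,-.2,.25,.2 [0.365, 9.144, -2.77, -0.003] rows 6
```

View pics/s.png

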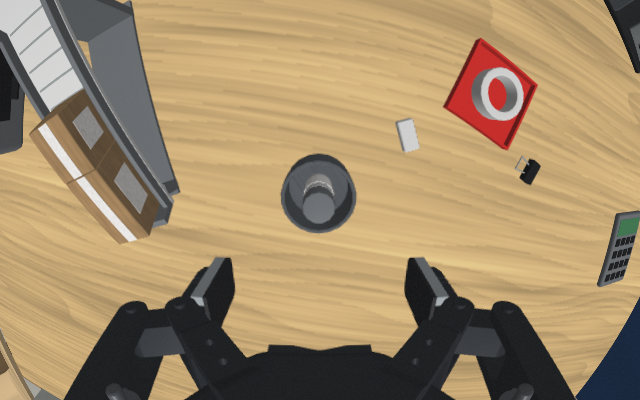

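View pics/s2.png

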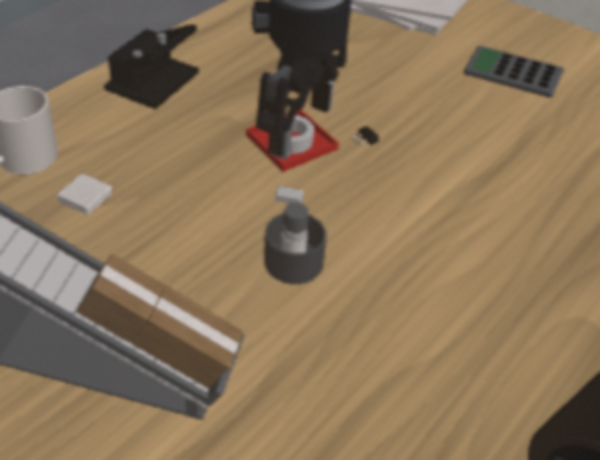

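```bash
python3 -m creep '[0.4,9,-2,0,0.4,9,-2,0,0.4,9,-2,0,0.4,9,-2,0,0.4,9,-2,0,0.4,9,-2,0,0.4,9,-2,0,0.4,9,-2,0,0.4,9,-2,0]'
python3 - <<'E'
from h import *
F=(.5025,.2665,.465)
def car(s,l): 
    b=box(l,.045,.05); return place(np.array([L0+(s+q[0])*u+[0,q[1],0]+q[2]*n_ for q in b]),F)
def tri(n,f=lambda m:m):
    print(n,[(round(float(x['p']),2),np.round(x['uv'])) for x in imaging.silhouettes('side',n)][:2])
for c in('top','side'):
    im=cv2.resize(imaging.read_camera(c)[:,:,::-1],None,fx=2,fy=2); i=info(c)
    for P,col in((car(.045,.09),(0,0,255)),(car(.12,.06),(255,0,0)),(place(S['glue_stick']+[0,0,.005],(.4452,.022,0)),(0,255,0)),(place(S['tape_roll']+[0,0,.003],(.5943,-.1515,0)),(0,255,0))):
        uv=cv2.convexHull(((proj(P,i)+.5)*2).astype(np.int32)); cv2.polylines(im,[uv],True,col,1)
    cv2.imwrite(f'pics/t_{c}.png',im[250:700,250:900] if c=='top' else im[250:700,300:950])
for n,P in(('long_carton',car(.045,.09)),('short_carton',car(.12,.06))):
    r=imaging.silhouettes('side',n)
    e=np.nonzero(render(P,i)>.5)
    print(n,[(round(float(x['p']),2),np.nonzero(x['mask'])[1].mean(),np.nonzero(x['mask'])[0].mean()) for x in r],e[1].mean(),e[0].mean())
print(ctrl.get_state()['time'])
E
```

```text
time: 25.2
eef_pos: [0.4984, -0.1951, 0.2273]
tcp_rot: [0.995, 0.1, -0.002, -0.001]
contact_force: [-0.1, -0.2, 0.6]
opening: 1.001
long_carton [(0.91, np.float64(294.00191938579655), np.float64(288.8182981445937)), (0.56, np.float64(345.2257383966245), np.float64(192.02320675105486))] 293.9561403508772 288.825730994152
short_carton [(0.6, np.float64(260.47070124879923), np.float64(268.4956772334294))] 260.7229845626072 269.41852487135503
25.4
```

View pics/t_top.png

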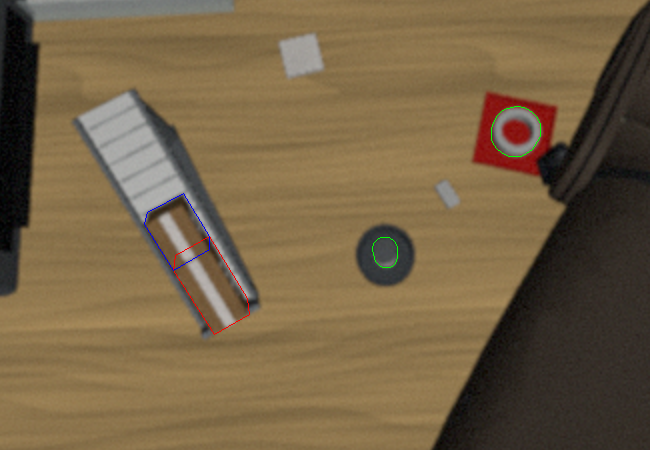

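View pics/t_side.png

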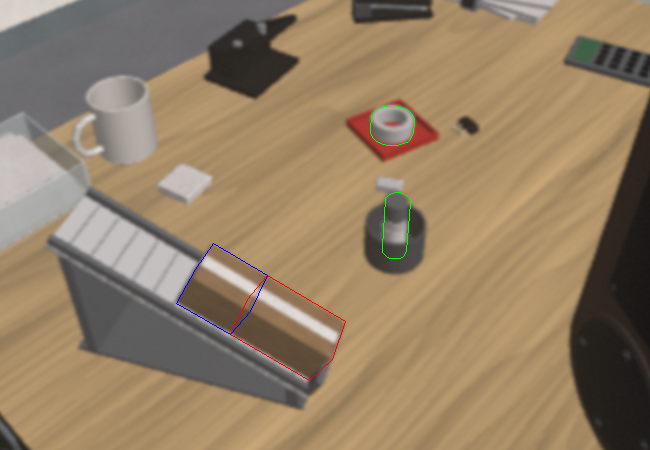

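The predicted home outlines coincide with what both cameras show for all four items, and the robot is clear of everything.

```bash
python3 -c "
from plant import ctrl
print(ctrl.sign_off())"
```

```text
the job is handed in; nothing more can be done
None
```

All four supplies are put away, and I handed the job in at about 25 s of the 102 s allowed; the hand-in gives no verdict.

- **Cartons:** the long one was pressed down until nearly flat on the slope, released, and slid to the stop. The short one barely tilted under about 36 N of wrist force, so I unloaded it and let it go. It dropped the last bit and slid in right behind the long one.
- **Tape roll:** it lies flat in the tray. The last wrist-camera fit put it within about 1 mm of the tray centre.
- **Glue stick:** it touched the pot floor at about 8 N, was released, and stands upright near the pot's axis.

**Last checks:** I drew all four items at their target poses over the final top and side pictures, and they matched. In the side camera, the long carton's mask centre was within about 0.1 px of the predicted one. The short carton's was within about 1 px. The gripper was clear of everything at hand-in.

No final check failed. One low-confidence (0.56) second "long_carton" detection lay where the tape roll and tray are, so I ignored it.

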